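# Dispense beads with the feeder lever

### The job

Let the three beads out into the tray: with the fingertips press the feeder's yellow lever fully down and keep it down until all three beads lie in the tray, then let the lever come up slowly under the fingertips so that the lid closes fully without slamming, and move clear. Work by the lever alone: do not touch the lid or the beads, and leave the jar, card box, cup and pliers where they are.

Things in the scene. Friction and masses are not known exactly. Their poses are not given: they have to be found in the camera images.
- feeder: Bead feeder, fixed to the table: a teal base plate 335 x 100 x 12 mm carrying a pink-clear sloped trough (walls up to 93 mm above the table, 42 mm wide) with the yellow-paddled lever at one end and the spout at the other. Origin on the table surface; +x points horizontally from the lever towards the spout, z up. In this frame the base spans x -202 to +132 mm, the spout ends at x +150 mm, and the lever pivot is at x -50 mm, 80 mm up.
- press_point (a point): Centre of the top face of the yellow lever paddle (72 mm wide across the feeder, 56 mm long, 10 mm thick), about 108 mm above the table at rest; it moves with the lever. The paddle's centre is 135 mm from the lever pivot on the feeder's -x side and is the place to press straight down. It is free all round; the nearest part of the feeder's raised body is about 110 mm away from it. The point's own axes equal the feeder's at rest, and tip with the lever.
- lever (a joint): Lever angle in rad: 0 at rest (paddle raised, tilted up 0.167 rad away from the feeder), 0.333 against the lower stop (paddle tilted down 0.167 rad; the press point has gone straight down by about 45 mm, to about 63 mm above the table). A spring and the lid's weight push it back up: about 4 N at the paddle at rest, about 7 N fully down. Nearly undamped: if let go it flies back and the lid slams.
- lid (a joint): The lid is a pink-clear hood 166 x 74 x 4 mm over the trough with a pink front lip 53 mm deep that shuts the spout, hinged 100 mm above the table at x -20 mm in the feeder's frame; not to be touched. Value: lid angle in rad, 0 shut, 0.6 fully open. Linked to the lever: lid angle = 1.8 x lever angle. Easing shut means staying below 2.5 rad/s, which is reached when the paddle rises at about 185 mm/s.
- lid_edge (a point): Middle of the top of the lid's free edge above the spout, 102 mm above the table when shut, about 190 mm when open. The point's axes turn with the lid.
- tray: White open catch tray with a blue mat, 150 x 120 mm, 35 mm high, walls 4 mm, fixed to the table under the spout. Origin under its centre, on the table; x as the feeder's x.
- bead0: Green round bead, 24 mm diameter, about 20 g, with small brass ends, one of three waiting in the trough behind the lid's lip; origin at its centre. With the lid up it rolls out of the spout by itself within 2 s. Lying in the tray its centre is about 17 mm above the table (up to about 40 mm if it rests on other beads).
- bead1: Amber round bead, 24 mm diameter, about 20 g, with small brass ends, one of three waiting in the trough behind the lid's lip; origin at its centre. With the lid up it rolls out of the spout by itself within 2 s. Lying in the tray its centre is about 17 mm above the table (up to about 40 mm if it rests on other beads).
- bead2: Violet round bead, 24 mm diameter, about 20 g, with small brass ends, one of three waiting in the trough behind the lid's lip; origin at its centre. With the lid up it rolls out of the spout by itself within 2 s. Lying in the tray its centre is about 17 mm above the table (up to about 40 mm if it rests on other beads).
- jar_mid (a point): Bystander: amber jar with white lid, 52 mm diameter, 75 mm tall, loose; point half-way up on its axis.
- box_mid (a point): Bystander: orange card box, 68 x 98 x 30 mm, loose; point at its centre.
- cup_mid (a point): Bystander: blue ceramic cup, 60 mm across the rim, 60 mm tall, loose; point half-way up on its axis.
- pliers: Bystander: small pliers with blue handles, 130 x 56 mm, 18 mm high, loose, lying flat; origin on the table under the pivot, jaws towards +x.
Not all that is in view belongs to the job. Of the things like the tray, leave any that is green, orange or purple; of the rest the larger one is meant.

How it is judged (in metres and radians):
On the way, in this order (a step that is already met when the one before it is completed fails the run):
1. the lid is held up by the lever and all three beads are in the tray (value of joint lid above 0.5 rad and x of bead0 in the frame of tray between -0.075 and 0.075 m and y of bead0 in the frame of tray between -0.06 and 0.06 m and z of each of bead0, bead1, bead2 in the frame of tray below 0.045 m and x of bead1 in the frame of tray between -0.075 and 0.075 m and y of bead1 in the frame of tray between -0.06 and 0.06 m and x of bead2 in the frame of tray between -0.075 and 0.075 m and y of bead2 in the frame of tray between -0.06 and 0.06 m), for 0.2 s.
2. the lid is shut again (value of joint lid below 0.03 rad), for 0.2 s.
At the end, for the whole second after the job is handed in: The lid is shut (below 0.03 rad) and the lever up (below 0.02 rad), all three bead centres lie inside the tray's outline less than 45 mm above its underside, and no bystander is more than 20 mm from where it began (value of joint lid below 0.03 rad and value of joint lever below 0.02 rad and x of bead0 in the frame of tray between -0.075 and 0.075 m and y of bead0 in the frame of tray between -0.06 and 0.06 m and z of each of bead0, bead1, bead2 in the frame of tray below 0.045 m and x of bead1 in the frame of tray between -0.075 and 0.075 m and y of bead1 in the frame of tray between -0.06 and 0.06 m and x of bead2 in the frame of tray between -0.075 and 0.075 m and y of bead2 in the frame of tray between -0.06 and 0.06 m and distance of each of jar_mid, box_mid, cup_mid, pliers from where it was at the start of the episode below 0.02 m); the robot touches nothing.
It fails at once if the lid slams or drops (closes faster than 2.5 rad/s) (velocity of joint lid below -2.5 rad/s).
It fails at once if the robot touches the lid (contact force between any of the fingers, the arm and lid above 0.5 N).
It fails at once if the robot touches a bead (contact force between any of the fingers, the arm and bead0 above 0.3 N or contact force between any of the fingers, the arm and bead1 above 0.3 N or contact force between any of the fingers, the arm and bead2 above 0.3 N).
It fails at once if a bystander is shifted by more than 20 mm or lifted (distance of any of jar_mid, box_mid, cup_mid, pliers from where it was at the start of the episode above 0.02 m).
It fails at once if a bystander is tipped (angle between any of jar_mid, box_mid, cup_mid, pliers's own z axis and vertical above 0.3 rad).
It also fails if it takes over 38 s, if anything falls off the work surface, if the arm or the gripper's body presses on something with over 40 N, if the wrist force passes 120 N, or if a joint passes its speed limit or range.

### The arm

A 6-joint arm with a two-finger parallel gripper is mounted at the origin on the work surface. World frame = base frame: x ahead of the robot, y to its left, z up, the work surface at z = 0. Lengths are in m, angles in degrees, forces in N, time in s.
With the tool pointing down it reaches from about 0.3 to 0.75 m from the base axis. Payload 8.5 kg.
Tool frame: the origin (TCP) lies on the centre line of the jaws, within the pads' length; the fingertips stand 19 mm ahead of it and the grasp point (between the pads) is the TCP (env.tcp_to_tips is the z of the fingertips in the tool frame, in m); z points along the fingers, y is the line along which they close (so a half turn about z gives the same grasp; the last joint's range is limited). The gripper opens to 85 mm and grips with 20 to 120 N. Pads are 22 mm wide; open, the fingers measure 114 mm over their backs; the gripper's body (76 mm by 85 mm) begins 54 mm behind the grasp point. The pads swing forward as they close: fully open they stand 13 mm farther back than shut.
Start: joints at [55.732, 21.807, 74.336, -0, 83.858, -12.336], TCP at [0.205, 0.51, 0.25] pointing down, gripper open.
Joint ranges: [-178.18, 178.18], [-50.72, 133.34], [12.68, 142.11], [-81.47, 261.47], [9.98, 163.14], [-165.26, 165.26]. Speed limits (degrees/s): [136.94, 136.94, 180, 180, 180, 180].

### API

Orientations are given as a 3x3 rotation matrix whose columns are the frame's x, y, z axes.
In Python, from rig import env gives the robot as it stands.
- The arm moves only by the tool servo_tool, never from a script. Its argument "steps" is a list of rows, each an object of numbers: "tx", "ty", "tz": the shift along the world's x, y, z in cm; "yaw": the turn about the world's z in degrees; "claw": the finger opening in cm, from 0 to 8.54. In form: [{"tx": .., "ty": .., "tz": .., "yaw": .., "claw": ..}, ...]. A call has 1 to 20 rows; each row shifts and turns the commanded pose from where the row before left it; what a row does not reach is not made up. A row lasts 1/10 s, in which the tool goes at most 50 mm and 8.59 degrees, less where a joint would pass 70% of its speed; a pose out of reach is approached as far as the arm can. A call with a gripper value outside its range is refused whole. The fingers move at their own pace and stop on an object; "newtons" is the grip in N (left out, the last holds). Time passes only in rows, so rows that do not move let the fingers close. It gives the time, the measured TCP pose, the force, the opening and the grip force at its end, in the units of the state.
- env.observe(): the state, without advancing time (a new reading comes with each control period).
- env.get_image(name): name is "scene" or "top" or "wrist"; returns (picture, depth): 384x512x3 uint8, red, green, blue; 384x512 float32, m along the optical axis (not along the pixel's ray), 0 where there is no reading.
- env.camera_model(name): a dict with "fovy" (degrees; the focal length in pixels is half the picture's height over the tangent of half this angle, whatever the lens; pixels are square), "cx", "cy" (the principal point, pixels), "T" (4x4, takes a point from camera to world coordinates). Camera axes: x right, y down, z forward; pixel columns grow to the right and rows downward; lengths in m; the calibration is good to about 2 mm. A picture is of the moment at which its call begins: read the wrist's pose just before it. camera_model takes no time and is no camera call; for the wrist camera it gives the pose at the moment of the call.
- env.close_job(): hands the job in; it is judged then, once.
The state is a dict: "time_s": time; "q": joint angles; "qvel": joint speeds; "joint_efforts": joint torques, N m; "position": TCP position; "tool_rot": TCP orientation; "ft_force": force on the tool from outside, world axes, zero at the start; "wrist_torque": the same for the moment, N m; "grip_width": finger opening in m; "gripper_force": force on a finger pad.
Only numpy, scipy, OpenCV 4.12 (cv2) and the standard library are available. Lean on these libraries where they do the work, as an engineer would, in place of code of your own. Each camera call takes 0.05 s, during which the arm holds its last target. There are 200 camera calls.

## Working session

There is one attempt and no reset: what is moved stays moved. The work goes in short steps, Python scripts to look and compute and a tool call to move; the robot and the scene stay as the last step left them, time stands still between calls to the robot, and variables do not carry over. Pictures are saved under pics/ and viewed, at most 10 in all, crops included, and the job is handed in when it is done.

Besides the shell and the picture viewer there is one more tool, called after "Request:" as name(argument=value, ...) on one line, values as JSON. servo_tool: Moves the arm, as the interface text tells. Its arguments: {"type":"object","properties":{"steps":{"type":"array"},"newtons":{"type":"number"}},"required":["steps"]}

```bash
mkdir -p pics; cat > h.py <<'E'
import numpy as np, cv2
from rig import env
def shot(n,tag):
    m=env.camera_model(n); im,d=env.get_image(n)
    cv2.imwrite(f'pics/{tag}.png',im[:,:,::-1]); np.savez(f'pics/{tag}.npz',im=im,d=d,T=m['T'],f=192/np.tan(np.radians(m['fovy']/2)),c=[m['cx'],m['cy']])
def world(tag):
    z=np.load(f'pics/{tag}.npz'); d=z['d']; v,u=np.mgrid[:384,:512]
    p=np.stack([(u-z['c'][0])/z['f']*d,(v-z['c'][1])/z['f']*d,d,np.ones_like(d)],-1)@z['T'].T
    return z['im'],p[...,:3]
E
python3 - <<'E'
from h import *
shot('scene','s0');shot('top','t0')
a=cv2.imread('pics/s0.png');b=cv2.imread('pics/t0.png')
cv2.imwrite('pics/b0.png',cv2.resize(np.vstack([a,b]),(400,600)) if 0 else b)
for t in('s0','t0'):
    im,p=world(t);h=cv2.cvtColor(im,cv2.COLOR_RGB2HSV)
    m=((h[...,0]>20)&(h[...,0]<35)&(h[...,1]>130)&(h[...,2]>100)).astype('uint8')
    n,l,s,c=cv2.connectedComponentsWithStats(m)
    for i in range(1,n):
        if s[i,4]>60:
            q=p[(l==i)]; print(t,s[i],c[i],np.median(q,0).round(3),q.min(0).round(3),q.max(0).round(3))
print(env.observe()['tool_rot'])
E
```

```text
s0 [277  87  22  19  63] [286.95238095  95.55555556] [0.232 0.474 0.002] [ 0.168  0.46  -0.002] [0.295 0.486 0.008]
s0 [261  93  23  20  72] [271.09722222 103.38888889] [0.241 0.395 0.003] [ 0.172 -0.278 -0.002] [1.29  0.412 1.047]
s0 [162 154  25  23 354] [173.53954802 165.20056497] [ 0.448 -0.074  0.107] [ 0.301 -0.113 -0.003] [ 0.489 -0.003  0.115]
t0 [300 231  34  36 656] [316.45579268 248.59756098] [ 0.443 -0.072  0.108] [ 0.401 -0.135 -0.005] [0.494 0.096 1.156]
[[-9.27621015e-01  3.73522070e-01 -7.17678786e-04]
 [ 3.73522670e-01  9.27620411e-01 -1.09008089e-03]
 [ 2.58564219e-04 -1.27925124e-03 -9.99999148e-01]]
```

View pics/s0.png

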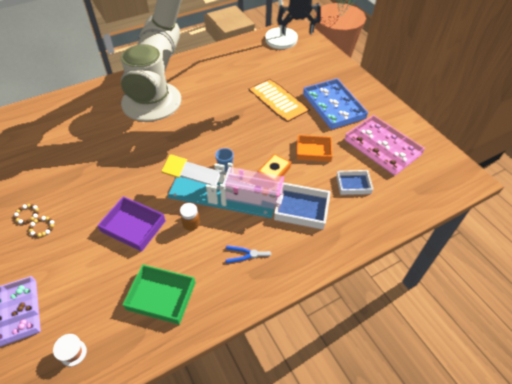

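View pics/t0.png

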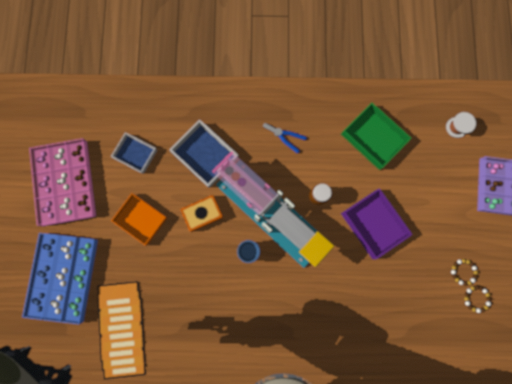

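The top view shows the yellow paddle at (316,249), with the feeder running up-left to the white/blue tray at (203,152). That is the larger of the two white trays; the small one is at (134,152). The cup (249,251) and jar (322,192) flank the feeder.

```bash
python3 - <<'E'
from h import *
z=np.load('pics/t0.npz');im,p=world('t0');h=cv2.cvtColor(im,cv2.COLOR_RGB2HSV)
def ray(u,v,H):
    T=z['T'];d=T[:3,:3]@[(u-z['c'][0])/z['f'],(v-z['c'][1])/z['f'],1];o=T[:3,3];return o+d*(H-o[2])/d[2]
m=((h[...,0]>20)&(h[...,0]<35)&(h[...,1]>130)&(h[...,2]>100)).astype('uint8')
n,l,s,c=cv2.connectedComponentsWithStats(m); i=1+np.argmax(s[1:,4])
r=cv2.minAreaRect(np.argwhere(l==i)[:,::-1].astype('float32'));bx=cv2.boxPoints(r)
w=np.array([ray(*q,.108) for q in bx]);print('paddle',ray(*r[0],.108),[np.linalg.norm(w[k]-w[k-1]).round(4) for k in range(4)])
E_=[(w[k]-w[k-1])[:2] for k in range(2)];print([np.degrees(np.arctan2(e[1],e[0])).round(1) for e in E_])
# base plate teal, tray mat
teal=((h[...,0]>82)&(h[...,0]<100)&(h[...,1]>120)&(h[...,2]>60))&(p[...,2]<.03)&(p[...,2]>-.01)
q=p[teal&(np.abs(np.arange(512)[None]-270)<70)][:,:2]
vx=cv2.fitLine(q.astype('float32'),cv2.DIST_HUBER,0,.01,.01).ravel();print('teal',len(q),vx,np.degrees(np.arctan2(vx[1],vx[0])))
mat=((h[...,0]>105)&(h[...,0]<125)&(h[...,1]>80)).astype('uint8');n,l,s,c=cv2.connectedComponentsWithStats(mat)
for i in range(1,n):
    if s[i,4]>150: print('blue',c[i],s[i,4],ray(*c[i],.005).round(3))
sm,sp=world('s0');hs=cv2.cvtColor(sm,cv2.COLOR_RGB2HSV)
k=(hs[...,0]>20)&(hs[...,0]<35)&(hs[...,1]>130)&(sp[...,2]>.09)&(sp[...,2]<.125)&(abs(sp[...,0]-.443)<.06)&(abs(sp[...,1]+.072)<.06)
print('scene paddle',sp[k].mean(0))
E
```

```text
paddle [ 0.44316845 -0.07055017  0.108     ] [np.float64(0.0553), np.float64(0.0762), np.float64(0.0558), np.float64(0.0758)]
[np.float64(49.1), np.float64(-41.8)]
teal 751 [0.6686112  0.7436122  0.48660293 0.02662899] 48.04003
blue [202.1469127  152.52448545] 1409 [0.712 0.235 0.005]
blue [290.74074074 139.08994709] 189 [ 0.755 -0.018  0.005]
blue [133.8370607  152.70447284] 626 [0.708 0.43  0.005]
blue [ 58.51943545 278.0550671 ] 4322 [0.356 0.612 0.005]
blue [249.02491103 251.06049822] 281 [0.436 0.097 0.005]
scene paddle [ 0.44855834 -0.07427042  0.10717604]
```

Request:
servo_tool(steps=[{"tx":1.19,"ty":-2.9,"yaw":-5.5,"claw":0},{"tx":1.19,"ty":-2.9,"yaw":-5.5,"claw":0},{"tx":1.19,"ty":-2.9,"yaw":-5.5,"claw":0},{"tx":1.19,"ty":-2.9,"yaw":-5.5,"claw":0},{"tx":1.19,"ty":-2.9,"yaw":-5.5,"claw":0},{"tx":1.19,"ty":-2.9,"yaw":-5.5,"claw":0},{"tx":1.19,"ty":-2.9,"yaw":-5.5,"claw":0},{"tx":1.19,"ty":-2.9,"yaw":-5.5,"claw":0},{"tx":1.19,"ty":-2.9,"yaw":-5.5,"claw":0},{"tx":1.19,"ty":-2.9,"yaw":-5.5,"claw":0},{"tx":1.19,"ty":-2.9,"yaw":-5.5,"claw":0},{"tx":1.19,"ty":-2.9,"yaw":-5.5,"claw":0},{"tx":1.19,"ty":-2.9,"yaw":-5.5,"claw":0},{"tx":1.19,"ty":-2.9,"yaw":-5.5,"claw":0},{"tx":1.19,"ty":-2.9,"yaw":-5.5,"claw":0},{"tx":1.19,"ty":-2.9,"yaw":-5.5,"claw":0},{"tx":1.19,"ty":-2.9,"yaw":-5.5,"claw":0},{"tx":1.19,"ty":-2.9,"yaw":-5.5,"claw":0},{"tx":1.19,"ty":-2.9,"yaw":-5.5,"claw":0},{"tx":1.19,"ty":-2.9,"yaw":-5.5,"claw":0}])

```text
invalid input at $.steps[0]: expected keys tx, ty, tz, yaw, claw
```

Request:
servo_tool(steps=[{"tx":1.19,"ty":-2.9,"tz":0,"yaw":-5.5,"claw":0},{"tx":1.19,"ty":-2.9,"tz":0,"yaw":-5.5,"claw":0},{"tx":1.19,"ty":-2.9,"tz":0,"yaw":-5.5,"claw":0},{"tx":1.19,"ty":-2.9,"tz":0,"yaw":-5.5,"claw":0},{"tx":1.19,"ty":-2.9,"tz":0,"yaw":-5.5,"claw":0},{"tx":1.19,"ty":-2.9,"tz":0,"yaw":-5.5,"claw":0},{"tx":1.19,"ty":-2.9,"tz":0,"yaw":-5.5,"claw":0},{"tx":1.19,"ty":-2.9,"tz":0,"yaw":-5.5,"claw":0},{"tx":1.19,"ty":-2.9,"tz":0,"yaw":-5.5,"claw":0},{"tx":1.19,"ty":-2.9,"tz":0,"yaw":-5.5,"claw":0},{"tx":1.19,"ty":-2.9,"tz":0,"yaw":-5.5,"claw":0},{"tx":1.19,"ty":-2.9,"tz":0,"yaw":-5.5,"claw":0},{"tx":1.19,"ty":-2.9,"tz":0,"yaw":-5.5,"claw":0},{"tx":1.19,"ty":-2.9,"tz":0,"yaw":-5.5,"claw":0},{"tx":1.19,"ty":-2.9,"tz":0,"yaw":-5.5,"claw":0},{"tx":1.19,"ty":-2.9,"tz":0,"yaw":-5.5,"claw":0},{"tx":1.19,"ty":-2.9,"tz":0,"yaw":-5.5,"claw":0},{"tx":1.19,"ty":-2.9,"tz":0,"yaw":-5.5,"claw":0},{"tx":1.19,"ty":-2.9,"tz":0,"yaw":-5.5,"claw":0},{"tx":1.19,"ty":-2.9,"tz":0,"yaw":-5.5,"claw":0}])

```text
time_s: 2.1
position: [0.4436, -0.0711, 0.2501]
tool_rot: [[0.671, 0.741, -0.001], [0.741, -0.671, 0.0], [-0.0, -0.001, -1.0]]
ft_force: [1.1, 0.7, -0.4]
grip_width: -0.0001
gripper_force: 0.0
```

Request:
servo_tool(steps=[{"tx":0,"ty":0,"tz":-2,"yaw":0,"claw":0},{"tx":0,"ty":0,"tz":-2,"yaw":0,"claw":0},{"tx":0,"ty":0,"tz":-2,"yaw":0,"claw":0},{"tx":0,"ty":0,"tz":-2,"yaw":0,"claw":0},{"tx":0,"ty":0,"tz":-2,"yaw":0,"claw":0},{"tx":0,"ty":0,"tz":-0.5,"yaw":0,"claw":0},{"tx":0,"ty":0,"tz":0,"yaw":0,"claw":0}])

```text
time_s: 2.8
position: [0.4432, -0.0698, 0.145]
tool_rot: [[0.668, 0.744, -0.001], [0.744, -0.668, 0.001], [-0.0, -0.001, -1.0]]
ft_force: [0.7, -0.0, 0.2]
grip_width: 0.0
gripper_force: 0.0
```

```bash
python3 - <<'E'
from h import *
shot('wrist','w1');shot('scene','s1')
a=cv2.imread('pics/w1.png');b=cv2.resize(cv2.imread('pics/s1.png')[100:260,110:350],(512,341))
cv2.imwrite('pics/c1.png',cv2.resize(np.vstack([a,b]),(424,600)))
E
```

```text
(no output)
```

View pics/c1.png

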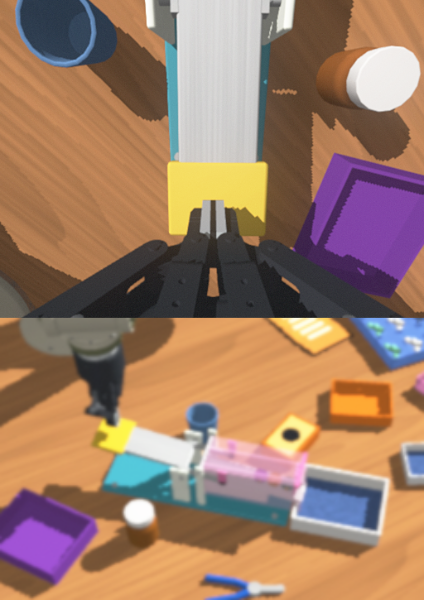

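The closed tips sit over the middle of the paddle, in the wrist view at about (212,203). They are clear of the cup, jar and feeder body.

Request:
servo_tool(steps=[{"tx":0,"ty":0,"tz":-0.6,"yaw":0,"claw":0},{"tx":0,"ty":0,"tz":-0.6,"yaw":0,"claw":0},{"tx":0,"ty":0,"tz":-0.3,"yaw":0,"claw":0},{"tx":0,"ty":0,"tz":-0.3,"yaw":0,"claw":0},{"tx":0,"ty":0,"tz":-0.5,"yaw":0,"claw":0},{"tx":0,"ty":0,"tz":-0.5,"yaw":0,"claw":0},{"tx":0,"ty":0,"tz":-0.5,"yaw":0,"claw":0},{"tx":0,"ty":0,"tz":-0.5,"yaw":0,"claw":0},{"tx":0,"ty":0,"tz":-0.5,"yaw":0,"claw":0},{"tx":0,"ty":0,"tz":-0.5,"yaw":0,"claw":0},{"tx":0,"ty":0,"tz":-0.5,"yaw":0,"claw":0},{"tx":0,"ty":0,"tz":-0.5,"yaw":0,"claw":0},{"tx":0,"ty":0,"tz":-0.3,"yaw":0,"claw":0},{"tx":0,"ty":0,"tz":0,"yaw":0,"claw":0}])

```text
time_s: 4.3
position: [0.4439, -0.0696, 0.0842]
tool_rot: [[0.669, 0.744, 0.001], [0.744, -0.669, 0.001], [0.001, 0.0, -1.0]]
ft_force: [-0.7, 0.3, 8.0]
grip_width: 0.0001
gripper_force: 3.6
```

Force is 8 N and not yet against the stop. I'll press slightly further and hold.

Request:
servo_tool(steps=[{"tx":0,"ty":0,"tz":-0.15,"yaw":0,"claw":0},{"tx":0,"ty":0,"tz":-0.1,"yaw":0,"claw":0},{"tx":0,"ty":0,"tz":0,"yaw":0,"claw":0},{"tx":0,"ty":0,"tz":0,"yaw":0,"claw":0},{"tx":0,"ty":0,"tz":0,"yaw":0,"claw":0},{"tx":0,"ty":0,"tz":0,"yaw":0,"claw":0},{"tx":0,"ty":0,"tz":0,"yaw":0,"claw":0},{"tx":0,"ty":0,"tz":0,"yaw":0,"claw":0},{"tx":0,"ty":0,"tz":0,"yaw":0,"claw":0},{"tx":0,"ty":0,"tz":0,"yaw":0,"claw":0},{"tx":0,"ty":0,"tz":0,"yaw":0,"claw":0},{"tx":0,"ty":0,"tz":0,"yaw":0,"claw":0},{"tx":0,"ty":0,"tz":0,"yaw":0,"claw":0},{"tx":0,"ty":0,"tz":0,"yaw":0,"claw":0},{"tx":0,"ty":0,"tz":0,"yaw":0,"claw":0},{"tx":0,"ty":0,"tz":0,"yaw":0,"claw":0}])

```text
time_s: 5.9
position: [0.4441, -0.0696, 0.0831]
tool_rot: [[0.668, 0.744, 0.003], [0.744, -0.668, -0.0], [0.002, 0.002, -1.0]]
ft_force: [-5.5, 2.9, 25.3]
grip_width: -0.0
gripper_force: 12.4
```

```bash
python3 - <<'E'
from h import *
shot('top','t2');shot('scene','s2')
a=cv2.resize(cv2.imread('pics/t2.png')[105:285,150:350],(400,360));b=cv2.resize(cv2.imread('pics/s2.png')[130:250,150:340],(400,240))
cv2.imwrite('pics/c2.png',np.vstack([a,b]))
E
```

```text
(no output)
```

View pics/c2.png

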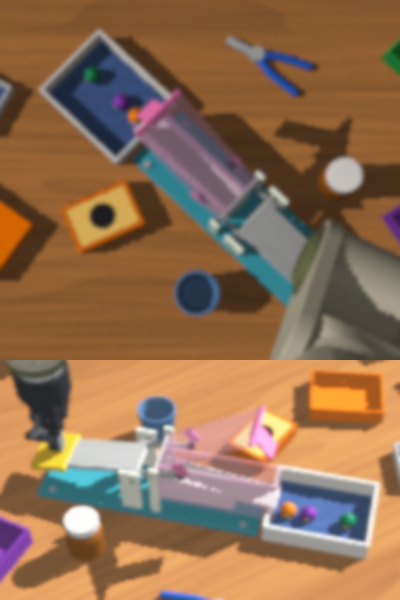

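The lid is up. The green, violet and amber beads all appear in the tray, in the scene crop at (348,520), (310,513) and (290,510). I'll check their positions by measurement.

```bash
python3 - <<'E'
from h import *
shot('scene','s3')
a=np.radians(48.7);R=np.array([[np.cos(a),np.sin(a)],[-np.sin(a),np.cos(a)]])
for t in('s2','s3'):
    im,p=world(t);h=cv2.cvtColor(im,cv2.COLOR_RGB2HSV)
    q=(p[...,:2]-[.712,.235])@R.T
    for n,lo,hi in(('amber',8,24),('violet',128,155),('green',45,88)):
        m=(h[...,0]>=lo)&(h[...,0]<=hi)&(h[...,1]>110)&(abs(q[...,0])<.085)&(abs(q[...,1])<.055)&(p[...,2]<.06)&(p[...,2]>.008)
        print(t,n,m.sum(),np.median(q[m],0).round(3),np.median(p[m][:,2]).round(3),p[m][:,2].max().round(3))
print(env.observe()['ft_force'])
E
```

```text
s2 amber 33 [-0.055 -0.016] 0.023 0.029
s2 violet 35 [-0.025 -0.016] 0.024 0.033
s2 green 32 [ 0.033 -0.015] 0.023 0.03
s3 amber 33 [-0.055 -0.016] 0.023 0.03
s3 violet 36 [-0.025 -0.015] 0.024 0.028
s3 green 31 [ 0.032 -0.015] 0.025 0.028
[-4.14969232  2.49404125 25.51973931]
```

All three beads are at rest inside the tray. I'll ease the lever up at 25 mm/s.

Request:
servo_tool(steps=[{"tx":0,"ty":0,"tz":0.15,"yaw":0,"claw":0},{"tx":0,"ty":0,"tz":0.2,"yaw":0,"claw":0},{"tx":0,"ty":0,"tz":0.25,"yaw":0,"claw":0},{"tx":0,"ty":0,"tz":0.25,"yaw":0,"claw":0},{"tx":0,"ty":0,"tz":0.25,"yaw":0,"claw":0},{"tx":0,"ty":0,"tz":0.25,"yaw":0,"claw":0},{"tx":0,"ty":0,"tz":0.25,"yaw":0,"claw":0},{"tx":0,"ty":0,"tz":0.25,"yaw":0,"claw":0},{"tx":0,"ty":0,"tz":0.25,"yaw":0,"claw":0},{"tx":0,"ty":0,"tz":0.25,"yaw":0,"claw":0},{"tx":0,"ty":0,"tz":0.25,"yaw":0,"claw":0},{"tx":0,"ty":0,"tz":0.25,"yaw":0,"claw":0},{"tx":0,"ty":0,"tz":0.25,"yaw":0,"claw":0},{"tx":0,"ty":0,"tz":0.25,"yaw":0,"claw":0},{"tx":0,"ty":0,"tz":0.25,"yaw":0,"claw":0},{"tx":0,"ty":0,"tz":0.25,"yaw":0,"claw":0},{"tx":0,"ty":0,"tz":0.25,"yaw":0,"claw":0},{"tx":0,"ty":0,"tz":0.25,"yaw":0,"claw":0},{"tx":0,"ty":0,"tz":0.25,"yaw":0,"claw":0},{"tx":0,"ty":0,"tz":0.2,"yaw":0,"claw":0}])

```text
time_s: 8.05
position: [0.443, -0.0698, 0.1298]
tool_rot: [[0.668, 0.744, -0.001], [0.744, -0.668, -0.0], [-0.001, -0.001, -1.0]]
ft_force: [-0.3, -0.2, -0.4]
grip_width: -0.0004
gripper_force: 0.0
```

Request:
servo_tool(steps=[{"tx":0,"ty":0,"tz":0.2,"yaw":0,"claw":0},{"tx":0,"ty":0,"tz":0.2,"yaw":0,"claw":0},{"tx":0,"ty":0,"tz":0.2,"yaw":0,"claw":0},{"tx":0,"ty":0,"tz":0.2,"yaw":0,"claw":0},{"tx":0,"ty":0,"tz":0.3,"yaw":0,"claw":0},{"tx":0,"ty":0,"tz":0.5,"yaw":0,"claw":0},{"tx":0,"ty":0,"tz":1,"yaw":0,"claw":0},{"tx":0,"ty":0,"tz":2,"yaw":0,"claw":0},{"tx":0,"ty":0,"tz":2,"yaw":0,"claw":0},{"tx":0,"ty":0,"tz":2,"yaw":0,"claw":0},{"tx":0,"ty":0,"tz":2,"yaw":0,"claw":0},{"tx":0,"ty":0,"tz":0,"yaw":0,"claw":0},{"tx":0,"ty":0,"tz":0,"yaw":0,"claw":0},{"tx":0,"ty":0,"tz":0,"yaw":0,"claw":0}])

```text
time_s: 9.45
position: [0.443, -0.0697, 0.2351]
tool_rot: [[0.668, 0.744, -0.001], [0.744, -0.668, 0.001], [-0.001, -0.001, -1.0]]
ft_force: [-0.3, -0.8, -0.8]
grip_width: 0.0001
gripper_force: 0.0
```

```bash
python3 - <<'E'
from h import *
shot('scene','s4');o=env.observe();print(o['time_s'],o['position'],o['ft_force'])
cv2.imwrite('pics/c4.png',cv2.resize(cv2.imread('pics/s4.png')[80:270,110:370],(780,570)))
im,p=world('s4');h=cv2.cvtColor(im,cv2.COLOR_RGB2HSV)
k=(h[...,0]>20)&(h[...,0]<35)&(h[...,1]>130)&(abs(p[...,0]-.443)<.06)&(abs(p[...,1]+.072)<.06)&(p[...,2]>.04)&(p[...,2]<.125)
print(p[k].mean(0))
E
```

```text
9.5 [ 0.44304635 -0.0696786   0.23505248] [-0.66144068 -0.09247137  0.38874808]
[ 0.44815633 -0.0739895   0.10687793]
```

View pics/c4.png

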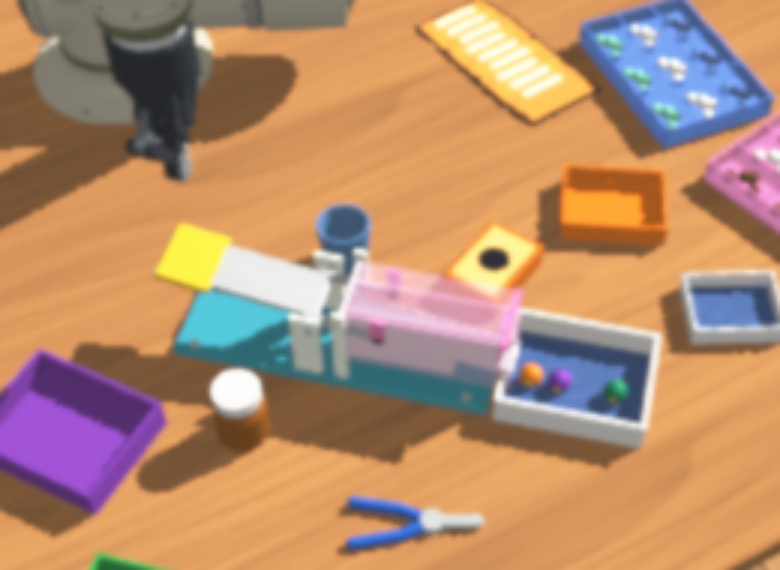

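The lid is shut, and the paddle at (195,255) is back at its rest height. The beads are in the tray at (530,375), (560,380) and (615,390), the bystanders haven't moved, and the arm is clear.

```bash
python3 -c "
from rig import env
print(env.close_job())"
```

```text
the job is handed in; nothing more can be done
None
```

I handed the job in at about 9.5 s: all three beads are in the tray, the lid was eased shut with the lever back up, the bystanders look undisturbed, and the arm is clear. The system did not return a verdict.

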